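# Cap the dough press: nest the die cup, key the nozzle collar and hold it home

### The arm

A 7-joint arm with a two-finger parallel gripper is mounted at the origin on the work surface. World frame = base frame: x ahead of the robot, y to its left, z up, the work surface at z = 0. Lengths are in m, angles in rad, forces in N, time in s.
With the tool pointing down it reaches from about 0.425 to 0.925 m from the base axis. Payload 6.8 kg.
Tool frame: the origin (TCP) lies at the very end of the fingers, on their centre line; the grasp point (between the pads) lies 19 mm behind it; z points along the fingers, y is the line along which they close (so a half turn about z gives the same grasp; the last joint's range is limited). The gripper opens to 85 mm and grips with 20 to 120 N. Pads are 22 mm wide; open, the fingers measure 114 mm over their backs; the gripper's body (76 mm by 85 mm) begins 54 mm behind the grasp point. The pads swing forward as they close: fully open they stand 13 mm farther back than shut.
Start: joints at [-1.209, 0.477, 0.022, 1.555, -0.011, 1.109, -0.083], TCP at [0.306, 0.602, 0.231] pointing down, gripper open.
Joint ranges: [-2.96, 2.96], [-0.34, 2.1], [-1.41, 1.46], [0.24, 2.44], [-1.37, 4.51], [0.17, 1.92], [-2.96, 2.96]. Speed limits (rad/s): [2.39, 2.39, 3.14, 3.14, 3.14, 3.14, 3.14].

### API

Orientations are given as a unit quaternion [w, x, y, z].
In Python, from station import readout, viewer, bot gives the robot as it stands. The module is installed in compiled form; this text tells all that it offers.
- The arm moves only by the shell command python3 -m handwheel 'ROWS' [FORCE]. ROWS is JSON, a list of rows, each a list of 3 entries, a list of its own where there are three numbers: the shift along the tool's x, y, z in mm, then the turn, a rotation vector about the tool's x, y, z in degrees, then the gripper command: -1 is fully open, 1 is shut, values between are in proportion. In form: [[[x, y, z], [ax, ay, az], grip], ...]. A call has 1 to 20 rows; each row is the pose to reach, as a shift and turn from the pose commanded when the call began, along the tool's axes at that moment; what a row does not reach only later rows make up. A row lasts 1/12 s, in which the tool goes at most 41.7 mm and 7.16 degrees, less where a joint would pass 70% of its speed; a pose out of reach is approached as far as the arm can. A call with a gripper value outside its range is refused whole. The fingers move at their own pace and stop on an object; FORCE is the grip in N (left out, the last holds). Time passes only in rows, so rows that repeat a pose let the fingers close. It gives the time, the measured TCP pose, the force and the opening at its end, in the units of the state.
- readout.get_obs(): the state, without advancing time (a new reading comes with each control period).
- viewer.read_camera(name): name is "side" or "top"; returns a dict with "frame" (384x512x3 uint8, red, green, blue), "fx", "fy", "cx", "cy" (pixels), "rvec" (rotation vector, rad) and "tvec" (3), from world to camera coordinates, as OpenCV has them. Camera axes: x right, y down, z forward; pixel columns grow to the right and rows downward; lengths in m; the calibration is good to about 2 mm. A picture is of the moment at which its call begins. There is no depth.
- bot.hand_in(): hands the job in, once; it reports no verdict.
Trained networks look in a picture, given as the dict that the camera call returned (one of the last four; its "shot" number tells which), for a name from the list of things; names that differ only in an ending like _2 or _b are one class to them, and where a whole thing is asked for, a point or a joint stands for the part that bears it (a point fixed in the world has none). Each returns a list of dicts, best first, with "score" (0 to 1); they miss things now and then, are a little off and sometimes report something else, mostly with a low value. They report only what shows in the picture. A call takes as long as a camera call. They do not tell look-alikes from the thing itself.
- viewer.search_frame(picture, target): "rect" ([centre column, centre row, width, height] in pixels, round what is visible of it).
- viewer.outline_of(picture, target): "mask" (384x512 bool, what is visible of it) and "rect" ([centre column, centre row, width, height] in pixels, round what is visible of it).
The state is a dict: "t": time; "q": joint angles; "joint_vel": joint speeds; "joint_torque": joint torques, N m; "eef_pos": TCP position; "tool_rot": TCP orientation; "contact_force": force on the tool from outside, world axes, zero at the start; "torque": the same for the moment, N m; "gripper_width": opening from 0.0 (shut) to 1.0 (fully open).
Only numpy, scipy, OpenCV 4.12 (cv2) and the standard library are available. Lean on these libraries where they do the work, as an engineer would, in place of code of your own. Each camera call takes 0.05 s, during which the arm holds its last target. There are 200 camera calls.

### The job

Nest the loose steel die cup, open side up, in the matching cup in the mouth of the upright dough-press barrel and let go of it. Then set the black knurled nozzle collar over the mouth, nozzle up, turn it until its hidden keyways drop over the brass pins, and push it fully home, flat on the red shoulder, against the spring. Finish while still holding it pushed home (do not let go: I will fit the locking clip), and leave everything else on the bench where it is.

Things in the scene. Friction and masses are not known exactly. Their poses are not given: they have to be found in the camera images.
- die_cup_center (a point): loose steel die cup, open side up on the bench, 30 mm tall, 60 g: upper 16 mm a straight band 37 mm across outside, 33 inside; below it a 14 mm foot tapering from 30 to 22 mm. Point: on its axis, 15 mm above its underside; z up. Nested, its foot is in the other cup's bore (1.5 mm clearance all round), its band rests on that cup's rim, and this point is 1 mm above seat_rim
- seat_rim (a point): centre of the rim (top) of the steel cup already in the barrel's mouth, same shape as the loose one, open side up; rim 3 mm above the edge of the mouth tube and 29 mm above the shoulder. It stands on a spring: it can be pushed down 9 mm, taking 6 N to start and 0.5 N more per mm, and springs back up when let go
- collar_center (a point): black knurled nozzle collar, nozzle up on the bench: a cap 65 mm across, 45 mm tall, a cone nozzle (28 mm narrowing to 19 mm) rising 15 mm more from its closed top; about 200 g. Point: on its axis, 22.5 mm above the lower edge of its skirt, z up; when home it is 22.5 mm above shoulder
- collar_skirt (a point): centre of the lower edge of the collar's skirt. Inside the lowest 14 mm of the skirt is a land with a 50 mm bore, cut by four keyways about 10 mm wide, 90 degrees apart, unseen from above. Their angle to the pins is unknown: find it by turning, at most a quarter turn, either way. It can go down when they are within about 0.1 rad of the pins
- mouth_edge (a point): centre of the top edge of the mouth tube, which stands 26 mm tall on the shoulder: 46 mm across, chamfered at the top, with four radial brass pins 5 mm thick, 90 degrees apart at an angle that varies (this point's axes do not show it); pin tops 14 mm above the shoulder, tips 28 mm from the axis. It does not turn by hand
- shoulder (a point): on the barrel's axis at the red flat shoulder (66 mm across, 110 mm above the bench) where the skirt finally sits; z up. Out of key, the skirt rides on the pins 14 mm above it; in key, from 6 mm up it presses the nested cups on their spring (6 N, rising to 9 N at home). Barrel: upright tube 65 mm across, fixed in a red socket 84 mm across, 42 mm high, on a black plate 130 mm square, 12 mm thick
- cutter: steel ring cutter 60 mm across, 35 mm tall; its origin is the centre of its underside; bystander, leave it
- bowl: white bowl 120 mm across, 50 mm tall; its origin is the centre of its underside; bystander, leave it
- jar: amber glass jar with brass lid, 72 mm across, 90 mm tall; its origin is the centre of its underside; bystander, leave it
- brush: pastry brush 190 mm long lying across in front of the robot; its origin is the centre of its underside; bystander, leave it
- spatula: spatula 250 mm long; its origin is the centre of its underside; bystander, leave it
- bottle: white bottle with blue cap, 60 mm across, 170 mm tall; its origin is the centre of its underside; bystander, leave it
Mind the look-alikes: they are no part of the job. Leave any green or purple look-alike of the part that bears collar_center alone.

How it is judged:
By the outcome, as a careful person would: the job done as asked, in the order asked, and still so for the second after the job is handed in, while the arm keeps its last pose, push and grip.
It also fails if it takes over 64 s, if anything falls off the work surface, if the arm or the gripper's body presses on something with over 40 N, if the wrist force passes 120 N, or if a joint passes its speed limit or range.

## Working session

There is one attempt and no reset: what is moved stays moved. The work goes in short steps, Python scripts to look and compute and a shell command to move; the robot and the scene stay as the last step left them, time stands still between calls to the robot, and variables do not carry over. Pictures are saved under pics/ and viewed, on a budget of 10 in all, crops included, one or two more only if the job needs it, and the job is handed in when it is done.

```bash
mkdir -p pics
cat > h.py <<'E'
import numpy as np, cv2
from scipy.spatial.transform import Rotation as R
from station import readout, viewer, bot
def ray(p,u,v):
    Rm=R.from_rotvec(np.ravel(p["rvec"])).as_matrix(); t=np.ravel(p["tvec"])
    return -Rm.T@t, Rm.T@np.array([(u-p["cx"])/p["fx"],(v-p["cy"])/p["fy"],1])
def at_z(p,u,v,z):
    o,d=ray(p,u,v); return o+d*(z-o[2])/d[2]
def proj(p,X):
    return cv2.projectPoints(np.array(X,float).reshape(-1,1,3),np.ravel(p["rvec"]),np.ravel(p["tvec"]),np.array([[p["fx"],0,p["cx"]],[0,p["fy"],p["cy"]],[0,0,1.]]),None)[0].reshape(-1,2)
def save(n,im): cv2.imwrite("pics/"+n,cv2.cvtColor(np.ascontiguousarray(im),cv2.COLOR_RGB2BGR))
def tri(p1,uv1,p2,uv2):
    o1,d1=ray(p1,*uv1);o2,d2=ray(p2,*uv2);d1/=np.linalg.norm(d1);d2/=np.linalg.norm(d2)
    s=np.linalg.lstsq(np.c_[d1,-d2],o2-o1,rcond=None)[0]
    a=o1+s[0]*d1;b=o2+s[1]*d2
    return (a+b)/2,np.linalg.norm(a-b)
E
python3 - <<'E'
from h import *
np.set_printoptions(precision=3,suppress=True)
s=viewer.read_camera("side");t=viewer.read_camera("top")
save("a.png",cv2.resize(np.vstack([s["frame"],t["frame"]]),None,fx=.78,fy=.78,interpolation=cv2.INTER_AREA))
for n,p in(("side",s),("top",t)):
    print(n,p["fx"],ray(p,256,192))
    save(n+"0.png",p["frame"])
    for k in["die_cup_center","seat_rim","collar_center","mouth_edge","shoulder","cutter","bowl","jar"]:
        print(k,[(round(d["score"],2),np.round(d["rect"])) for d in viewer.search_frame(p,k)[:4]])
print(readout.get_obs())
E
```

```text
side 410.236165157271 (array([ 0.182, -0.764,  0.905]), array([ 0.32 ,  0.668, -0.672]))
die_cup_center [(0.62, array([277., 289.,  14.,  11.]))]
seat_rim [(0.45, array([262., 177.,  10.,  10.]))]
collar_center [(0.93, array([211., 186.,  20.,  32.])), (0.88, array([175., 195.,  22.,  24.])), (0.73, array([249., 182.,  16.,  26.])), (0.63, array([372., 312.,  32.,  60.]))]
mouth_edge [(0.75, array([263., 200.,  58.,  59.]))]
shoulder [(0.67, array([264., 202.,  57.,  55.]))]
cutter [(0.59, array([254., 158.,  18.,  19.]))]
bowl [(0.59, array([368., 265.,  48.,  46.]))]
jar [(0.93, array([218., 140.,  24.,  33.])), (0.72, array([263., 178.,   9.,  11.]))]
top 421.0857871305871 (array([0.359, 0.012, 1.414]), array([ 0.143, -0.005, -0.99 ]))
die_cup_center [(0.53, array([329., 212.,  17.,   9.]))]
seat_rim [(0.18, array([244., 185.,  41.,  43.]))]
collar_center [(0.83, array([201., 179.,  17.,  20.])), (0.61, array([192., 217.,  24.,  22.])), (0.61, array([160., 227.,  20.,  18.])), (0.57, array([340., 140.,  34.,  34.]))]
mouth_edge [(0.86, array([242., 185.,  42.,  43.])), (0.62, array([241., 178.,  12.,  12.]))]
shoulder [(0.91, array([241., 186.,  40.,  44.]))]
cutter [(0.46, array([171., 158.,  18.,  20.]))]
bowl [(0.57, array([339., 139.,  31.,  37.]))]
jar [(0.98, array([131., 187.,  29.,  22.])), (0.44, array([258., 241.,  13.,  59.]))]
{'t': 0.9, 'q': array([-1.209,  0.477,  0.022,  1.555, -0.012,  1.109, -0.083]), 'joint_vel': array([-0.002, -0.   , -0.   , -0.001,  0.001, -0.   ,  0.001]), 'joint_torque': array([ -0.001, -59.632,   1.606, -28.156,   0.012,   0.002,   0.   ]), 'eef_pos': array([0.306, 0.602, 0.231]), 'tool_rot': array([-0.   ,  0.233,  0.973, -0.   ]), 'contact_force': array([0.004, 0.448, 0.252]), 'torque': array([ 0.012, -0.027,  0.037]), 'gripper_width': 1.0025418509870674}
```

View pics/a.png

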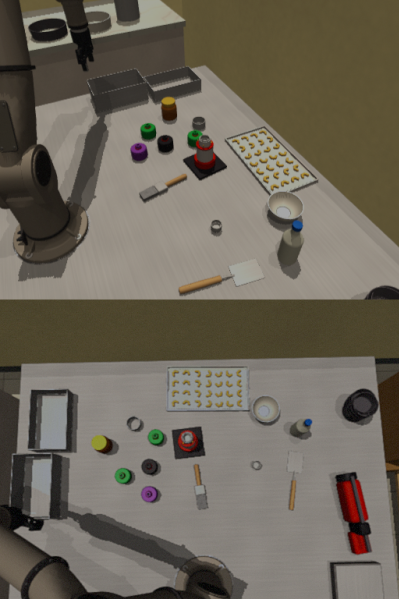

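The bench shows four collar-like caps. In top-view pixels, the green ones are at about (199,176) and (158,226), the purple at about (191,249) and the black at about (192,216). In the side view the black one is at about (212,183). The cutter ring at top (171,158) could be mistaken for the cup; the small cup is at top (329,212) and side (277,289). The black cap is the one I want. I'll check it in one close crop.

Run:
```python
from h import *
np.set_printoptions(precision=4,suppress=True)
s=viewer.read_camera("side");t=viewer.read_camera("top")
def crop(p,u,v,r=33): return cv2.resize(p["frame"][v-r:v+r,u-r:u+r],(260,260),interpolation=cv2.INTER_CUBIC)
save("b.png",np.vstack([np.hstack([crop(s,212,185),crop(s,263,192),crop(s,277,289)]),np.hstack([crop(t,192,216),crop(t,242,185),crop(t,329,212)])]))
# outlines
def cands(p,k): return [(round(m["score"],2),np.round(m["rect"],1),np.array(np.nonzero(m["mask"])).mean(1)[::-1],p["frame"][m["mask"]].mean(0)) for m in viewer.outline_of(p,k)]
for n,p in(("side",s),("top",t)):
    for k in["collar_center","die_cup_center","mouth_edge"]:
        for c in cands(p,k): print(n,k,*c)
print(at_z(t,192,216,.05),at_z(s,212,185,.03),at_z(t,329,212,.03),at_z(s,277,289,.02),at_z(t,241,185,.13))
```

```text
side collar_center 0.84 [249.2 178.7  17.3  20.6] [247.8943 176.0113] [24.6755 82.1849 29.5132]
side collar_center 0.75 [212.2 184.6  19.3  25.3] [211.0353 184.0571] [21.7391 17.1114 16.8098]
side collar_center 0.7 [175.6 193.8  21.5  23.5] [177.3385 194.4134] [67.7881 27.3411 71.9767]
side collar_center 0.54 [190.3 167.2  18.5  21.1] [189.5266 168.1933] [19.3445 71.1008 25.3165]
side die_cup_center 0.64 [276.2 290.4  17.   18.3] [277.1531 289.5215] [92.2488 87.823  80.823 ]
side mouth_edge 0.86 [262.9 201.2  58.4  56.9] [261.9821 203.9553] [57.7953 34.4421 30.9004]
top collar_center 0.77 [190.6 250.8  21.8  16.3] [191.5341 249.3153] [101.8551  55.1847 110.1818]
top collar_center 0.74 [200.6 178.4  20.7  19.8] [200.4904 176.6795] [ 39.7244 105.6667  48.2692]
top collar_center 0.65 [173.3 159.9  21.   17.9] [171.8148 157.8241] [59.963  58.463  56.9907]
top collar_center 0.63 [191.6 215.8  22.9  23.5] [191.674  214.1298] [44.895  40.0442 39.4862]
top collar_center 0.58 [160.6 227.6  20.8  15. ] [158.3937 226.3764] [ 44.4569 106.2356  51.9943]
top die_cup_center 0.7 [244.3 184.6  42.8  40.2] [241.1418 183.5481] [65.6316 42.2091 40.4288]
top die_cup_center 0.48 [331.  212.3  14.2   7.8] [328.7701 211.7701] [116.6207 114.0115 108.931 ]
top mouth_edge 0.73 [244.8 184.3  41.1  42.5] [241.3358 183.6922] [66.041  43.1204 41.2969]
top mouth_edge 0.6 [339.4 140.1  35.8  38.1] [340.6547 139.8109] [127.6507 125.4209 118.3781]
[0.4817 0.2141 0.05  ] [0.4859 0.2019 0.03  ] [ 0.4865 -0.2349  0.03  ] [ 0.4895 -0.2376  0.02  ] [0.5671 0.0507 0.13  ]
```

View pics/b.png

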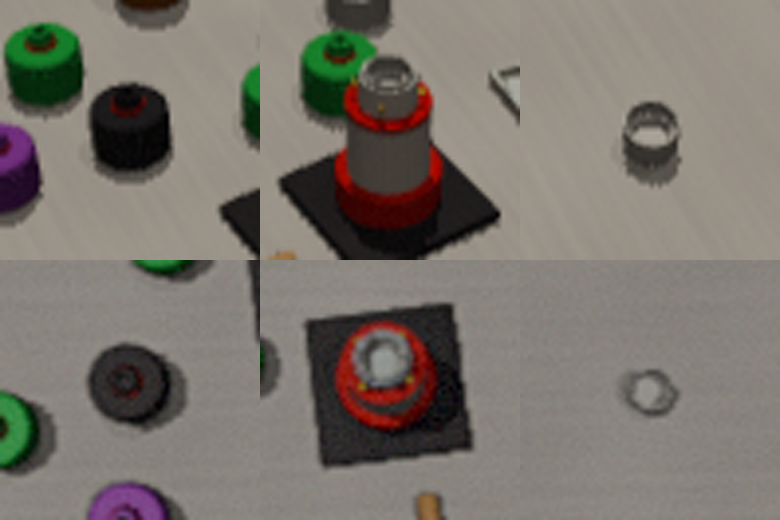

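The crops confirm the black collar, at side (212,185) and top (192,214), nozzle up with a red ring. The barrel mouth is at side (262.5,178) and top (240,177), with brass pins visible. The loose cup rim is at side (277.4,286.2) and top (329.6,212.6).

Run:
```python
from h import *
np.set_printoptions(precision=4,suppress=True)
s=viewer.read_camera("side");t=viewer.read_camera("top")
print("collar top",at_z(s,212.0,178.1,.045),at_z(t,191.5,214,.043),tri(s,(212,178.1),t,(191.5,214)))
print("cup rim",at_z(s,277.4,286.2,.03),at_z(t,329.6,212.6,.03),tri(s,(277.4,286.2),t,(329.6,212.6)))
print("seat rim",at_z(s,262.5,178,.139),at_z(t,240.2,176.9,.139),tri(s,(262.5,178),t,(240.2,176.9)))
# overlay fitted circles for check
def draw(p,u,v,circs,r=26,k=10):
    im=cv2.resize(p["frame"][v-r:v+r,u-r:u+r],None,fx=k,fy=k,interpolation=cv2.INTER_CUBIC)
    im=np.clip(im.astype(float)*1.6,0,255).astype(np.uint8)
    a=np.linspace(0,2*np.pi,60)
    for (x,y,z,rad,c) in circs:
        q=proj(p,np.c_[x+rad*np.cos(a),y+rad*np.sin(a),0*a+z]); q=(q-[u-r-.5,v-r-.5])*k
        cv2.polylines(im,[q.astype(np.int32)],True,c,1)
    return cv2.resize(im,(260,260)) if 0 else im
Y=(255,255,0);C=(0,255,255)
co=(.4835,.2125); cu=(.4885,-.236); b=(.567,.049)
def f(p): 
    return
def three(p,a,bb,c):
    return np.hstack([draw(p,*a,[(*co,.045,.0325,Y),(*co,0,.0325,C)],13,20),draw(p,*bb,[(*b,.139,.0185,Y),(*b,.11,.033,C)],13,20),draw(p,*c,[(*cu,.03,.0185,Y),(*cu,.014,.015,C)],13,20)])
im=np.vstack([three(s,(212,182),(263,184),(277,288)),three(t,(192,214),(241,181),(329,212))])
save("c.png",cv2.resize(im,(798,532),interpolation=cv2.INTER_AREA))
```

```text
collar top [0.4932 0.2171 0.045 ] [0.4889 0.2168 0.043 ] (array([0.4906, 0.2157, 0.0466]), np.float64(0.004222899365489045))
cup rim [ 0.4909 -0.2366  0.03  ] [ 0.4845 -0.2368  0.03  ] (array([ 0.4871, -0.2374,  0.0325]), np.float64(0.005966425932222014))
seat rim [0.59   0.0446 0.139 ] [0.5909 0.0525 0.139 ] (array([0.593 , 0.0524, 0.1317]), np.float64(0.0016525903632176988))
```

View pics/c.png

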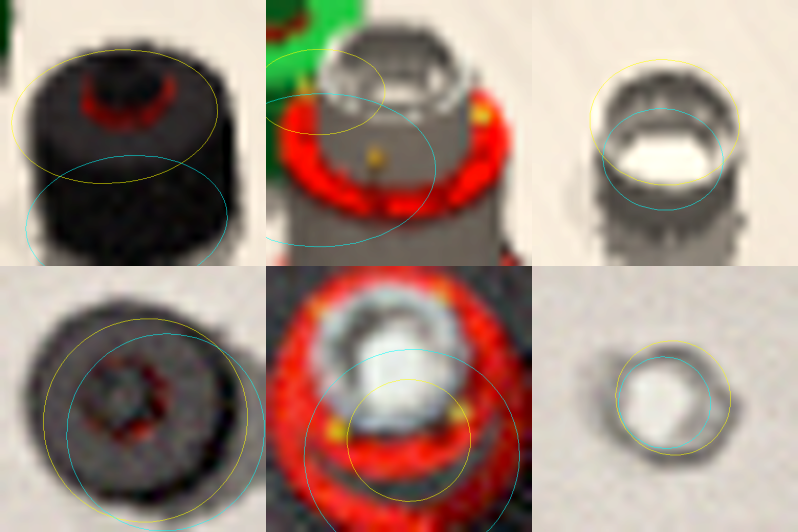

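Run:
```python
from h import *
np.set_printoptions(precision=4,suppress=True)
s=viewer.read_camera("side");t=viewer.read_camera("top")
print("collar top",at_z(s,211.5,179,.045),at_z(t,191,213.8,.045),tri(s,(211.5,179),t,(191,213.8)))
print("cup rim",at_z(s,276.8,287.1,.03),at_z(t,329.2,211.6,.03))
print("pins",at_z(s,261.9,180.2,.1215),at_z(t,239.5,176.7,.1215),"sh",at_z(s,262,184.7,.11))
L=[((303,85),(482,113),(375,158))]
for x,y in [(303,85),(482,113),(375,158)]:
    print("pin side",at_z(s,250-.5+(x-266)/10.23,171-.5+y/10.23,.1215))
for x,y in [(318,308),(443,292),(460,412),(335,430)]:
    print("pin top",at_z(t,228-.5+(x-266)/10.23,168-.5+(y-266)/10.23,.1215))
Y=(255,255,0);C=(0,255,255)
def draw(p,u,v,circs,r=13,k=20):
    im=cv2.resize(p["frame"][v-r:v+r,u-r:u+r],None,fx=k,fy=k,interpolation=cv2.INTER_CUBIC)
    im=np.clip(im.astype(float)*1.8,0,255).astype(np.uint8)
    a=np.linspace(0,2*np.pi,90)
    for (x,y,z,rad,c) in circs:
        q=proj(p,np.c_[x+rad*np.cos(a),y+rad*np.sin(a),0*a+z]); q=(q-[u-r-.5,v-r-.5])*k
        cv2.polylines(im,[q.astype(np.int32)],True,c,1)
    return im
def sets(p,zz): 
    return zz
def three(p,a,b,c,co,cu,ba):
    return np.hstack([draw(p,*a,[(*co,.045,.0325,Y),(*co,0,.0325,C),(*co,.045,.014,C)]),draw(p,*b,[(*ba,.136,.023,Y),(*ba,.11,.033,C)]),draw(p,*c,[(*cu,.03,.0185,Y),(*cu,.014,.0185,C),(*cu,.03,.0165,C)])])
c2=lambda p,u,v,z: at_z(p,u,v,z)[:2]
im=np.vstack([three(s,(212,182),(263,184),(277,288),c2(s,211.5,179,.045),c2(s,276.8,287.1,.03),c2(s,261.9,180.2,.1215)),three(t,(192,214),(241,181),(329,212),c2(t,191,213.8,.045),c2(t,329.2,211.6,.03),c2(t,239.5,176.7,.1215))])
save("d.png",cv2.resize(im,(798,532),interpolation=cv2.INTER_AREA))
```

```text
collar top [0.4901 0.2136 0.045 ] [0.4894 0.2181 0.045 ] (array([0.4907, 0.2185, 0.0409]), np.float64(0.0018722060913737195))
cup rim [ 0.4883 -0.2383  0.03  ] [ 0.4878 -0.2356  0.03  ]
pins [0.5932 0.055  0.1215] [0.5947 0.0552 0.1215] sh [0.5904 0.0487 0.11  ]
pin side [0.5729 0.0722 0.1215]
pin side [0.6133 0.0381 0.1215]
pin side [0.5773 0.0344 0.1215]
pin top [0.6114 0.0765 0.1215]
pin top [0.6155 0.0383 0.1215]
pin top [0.5782 0.0338 0.1215]
pin top [0.5735 0.0719 0.1215]
```

View pics/d.png

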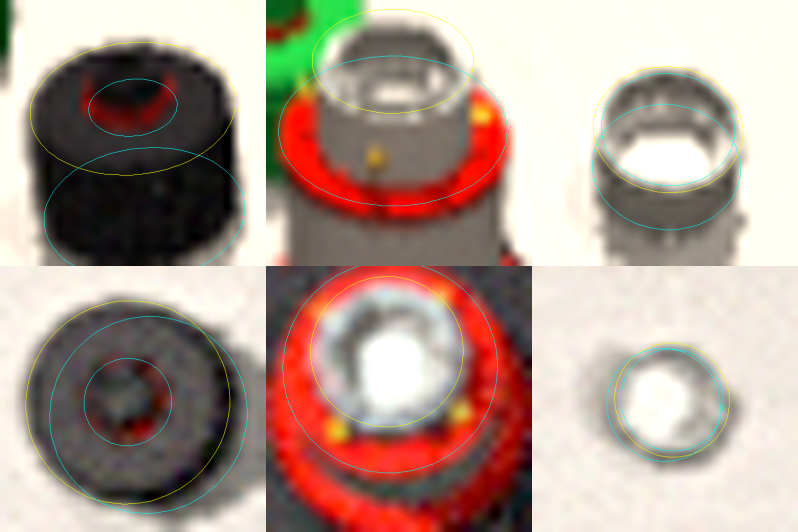

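```bash
cat >> h.py <<'E'
def go(*X):
    o=readout.get_obs(); q=o["tool_rot"]; M=R.from_quat([q[1],q[2],q[3],q[0]])
    print("t",round(o["t"],2),"p",np.round(o["eef_pos"]*1e3,1),"F",np.round(o["contact_force"],1),"T",np.round(o["torque"],2),"w",round(o["gripper_width"],3),"q7",round(o["q"][6],2),"xaxis",np.round(M.as_matrix()[:,0],3),"tilt",np.round(M.as_matrix()[:,2],4))
    for x in X: print(x,"->",np.round(M.inv().apply(np.array(x)-o["eef_pos"])*1e3,1))
E
python3 -c "
from h import *
go((.42,.18,.231),(.488,-.237,.1),(.488,-.237,.012))"
python3 -m handwheel '[[[-300,-300,0],[0,0,0],-1],[[-300,-300,0],[0,0,0],-1],[[-300,-300,0],[0,0,0],-1]]'
```

```text
t 1.5 p [305.6 601.9 231.3] F [ 0.1  0.1 -0.4] T [ 0.03 -0.06 -0.05] w 1.002 q7 -0.08 xaxis [-0.892  0.453  0.   ] tilt [ 0.  0. -1.]
(0.42, 0.18, 0.231) -> [-2.930e+02 -3.244e+02  3.000e-01]
(0.488, -0.237, 0.1) -> [-542.4 -665.4  131.3]
(0.488, -0.237, 0.012) -> [-542.4 -665.4  219.3]
t: 1.75
eef_pos: [0.3443, 0.4819, 0.231]
tool_rot: [0.0, 0.232, 0.973, -0.0]
contact_force: [0.6, -0.1, 0.1]
gripper_width: 0.997
```

```bash
python3 -m handwheel '[[[-204,-235,0],[0,0,0],-1],[[-204,-235,0],[0,0,0],-1],[[-204,-235,0],[0,0,0],-1],[[-204,-235,0],[0,0,0],-1],[[-204,-235,0],[0,0,0],-1],[[-204,-235,0],[0,0,0],-1],[[-204,-235,0],[0,0,0],-1],[[-454,-577,131],[0,0,0],-1],[[-454,-577,131],[0,0,0],-1],[[-454,-577,131],[0,0,0],-1],[[-454,-577,131],[0,0,0],-1],[[-454,-577,131],[0,0,0],-1],[[-454,-577,131],[0,0,0],-1],[[-454,-577,131],[0,0,0],-1],[[-454,-577,131],[0,0,0],-1],[[-454,-577,131],[0,0,0],-1],[[-454,-577,131],[0,0,0],-1],[[-454,-577,131],[0,0,0],-1],[[-454,-577,131],[0,0,0],-1],[[-454,-577,131],[0,0,0],-1]]'
python3 -c "
from h import *
go((.488,-.237,.1),(.488,-.237,.012))"
```

```text
t: 3.42
eef_pos: [0.4871, -0.2402, 0.0997]
tool_rot: [-0.0, 0.235, 0.972, -0.001]
contact_force: [-0.5, 0.2, -1.0]
gripper_width: 1.001
t 3.42 p [ 487.1 -240.2   99.7] F [-0.5  0.2 -1. ] T [ 0.02  0.02 -0.04] w 1.001 q7 1.67 xaxis [-0.889  0.458  0.   ] tilt [-0.0011 -0.0013 -1.    ]
(0.488, -0.237, 0.1) -> [ 0.7  3.2 -0.3]
(0.488, -0.237, 0.012) -> [ 0.6  3.4 87.7]
```

```bash
python3 -m handwheel '[[[1,3,30],[0,0,0],-1],[[1,3,60],[0,0,0],-1],[[1,3,80],[0,0,0],-1],[[1,3,87],[0,0,0],-1],[[1,3,87],[0,0,0],-1],[[1,3,87],[0,0,0],0.4],[[1,3,87],[0,0,0],0.4],[[1,3,87],[0,0,0],0.4],[[1,3,87],[0,0,0],0.4],[[1,3,87],[0,0,0],1],[[1,3,87],[0,0,0],1],[[1,3,87],[0,0,0],1],[[1,3,87],[0,0,0],1],[[1,3,87],[0,0,0],1]]' 25
python3 - <<'E'
from h import *
go()
s=viewer.read_camera("side");t=viewer.read_camera("top")
c=lambda p,u,v,r=24: cv2.resize(p["frame"][v-r:v+r,u-r:u+r],(380,380),interpolation=cv2.INTER_CUBIC)
save("e.png",np.hstack([c(s,277,280),c(t,329,212)]))
E
```

```text
t: 4.58
eef_pos: [0.4893, -0.2341, 0.0146]
tool_rot: [0.001, 0.233, 0.973, 0.0]
contact_force: [-1.4, 1.0, 7.8]
gripper_width: 0.422
t 4.58 p [ 489.3 -234.1   14.6] F [-1.4  1.   7.8] T [0.23 0.24 0.01] w 0.422 q7 1.74 xaxis [-0.892  0.453 -0.002] tilt [ 2.1e-03 -2.0e-04 -1.0e+00]
```

View pics/e.png

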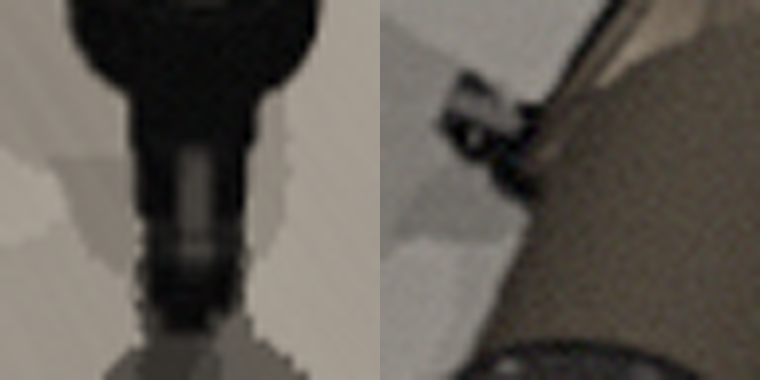

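The gripper opening of 0.42 (about 36 mm) matches the 37 mm band, so the cup is held. The crop shows the fingers around the cup, with little else visible.

```bash
python3 -m handwheel '[[[0,0,-20],[0,0,0],1],[[0,0,-60],[0,0,0],1],[[0,0,-100],[0,0,0],1],[[0,0,-140],[0,0,0],1],[[0,0,-180],[0,0,0],1],[[38,301,-180],[0,0,0],1],[[38,301,-180],[0,0,0],1],[[38,301,-180],[0,0,0],1],[[38,301,-180],[0,0,0],1],[[38,301,-180],[0,0,0],1],[[38,301,-180],[0,0,0],1],[[38,301,-180],[0,0,0],1],[[38,301,-180],[0,0,0],1],[[38,301,-180],[0,0,0],1],[[38,301,-180],[0,0,0],1],[[38,301,-180],[0,0,0],1]]'
python3 - <<'E'
from h import *
s=viewer.read_camera("side");t=viewer.read_camera("top")
go((.5917,.0515,.18))
c=lambda p,u,v,r=18: cv2.resize(np.clip(p["frame"][v-r:v+r,u-r:u+r]*1.7,0,255).astype(np.uint8),(390,390),interpolation=cv2.INTER_CUBIC)
save("f.png",np.hstack([c(s,262,175),c(t,240,177)]))
E
```

```text
t: 6.02
eef_pos: [0.5904, 0.0501, 0.1934]
tool_rot: [-0.0, 0.234, 0.972, -0.0]
contact_force: [-0.8, -0.7, -0.2]
gripper_width: 0.425
t 6.12 p [590.4  49.7 193.5] F [-0.  -0.4  0.4] T [-0.    0.07 -0.01] w 0.424 q7 1.06 xaxis [-0.89   0.455 -0.   ] tilt [-0.e+00 -5.e-04 -1.e+00]
(0.5917, 0.0515, 0.18) -> [-0.3  2.2 13.5]
```

View pics/f.png

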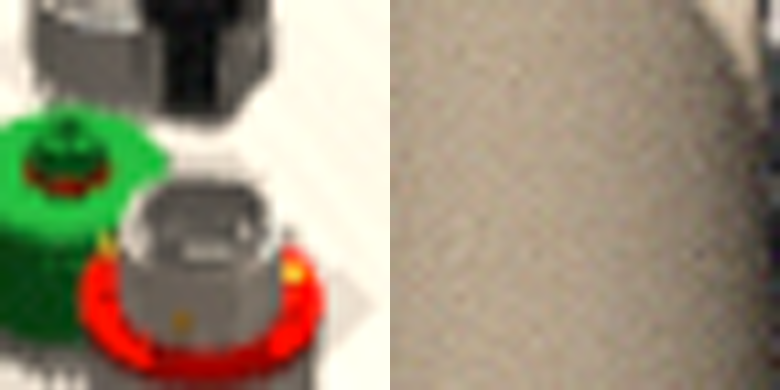

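The side crop shows the seat clear at about (262,172), with one finger hiding the held cup above it. In the top view the arm hides everything. I'll go lower and overlay the predicted outlines on the side view.

```bash
python3 -m handwheel '[[[0,2,12],[0,0,0],1],[[0,2,22],[0,0,0],1],[[0,2,22],[0,0,0],1],[[0,2,22],[0,0,0],1]]'
cat >> h.py <<'E'
def over(p,u,v,circs,r=20,size=760):
    k=size/(2*r)
    im=cv2.resize(p["frame"][v-r:v+r,u-r:u+r],(size,size),interpolation=cv2.INTER_CUBIC)
    im=np.clip(im.astype(float)*1.8,0,255).astype(np.uint8); a=np.linspace(0,2*np.pi,90)
    for (x,y,z,rad,c) in circs:
        q=(proj(p,np.c_[x+rad*np.cos(a),y+rad*np.sin(a),0*a+z])-[u-r-.5,v-r-.5])*k
        cv2.polylines(im,[q.astype(np.int32)],True,c,1)
    return im
Y=(255,255,0);C=(0,255,255);W=(255,60,255)
E
python3 - <<'E'
from h import *
s=viewer.read_camera("side")
go()
e=readout.get_obs()["eef_pos"]; u=e[2]-.0146; b=(.5917,.0515)
im=over(s,258,172,[(*b,.139,.0185,Y),(*b,.136,.023,C),(*b,.11,.033,Y),(e[0],e[1],u,.011,W),(e[0],e[1],u+.014,.0185,W),(e[0],e[1],u+.03,.0185,W)])
save("g.png",cv2.resize(im,(600,600),interpolation=cv2.INTER_AREA))
E
```

```text
t: 6.45
eef_pos: [0.5907, 0.0531, 0.1699]
tool_rot: [-0.001, 0.233, 0.972, -0.001]
contact_force: [-0.6, 0.2, 0.6]
gripper_width: 0.426
t 6.5 p [591.3  53.2 170.6] F [-0.1  0.1  0.1] T [ 0.07 -0.03  0.01] w 0.425 q7 1.06 xaxis [-0.891  0.453  0.001] tilt [-1.3e-03 -4.0e-04 -1.0e+00]
```

View pics/g.png

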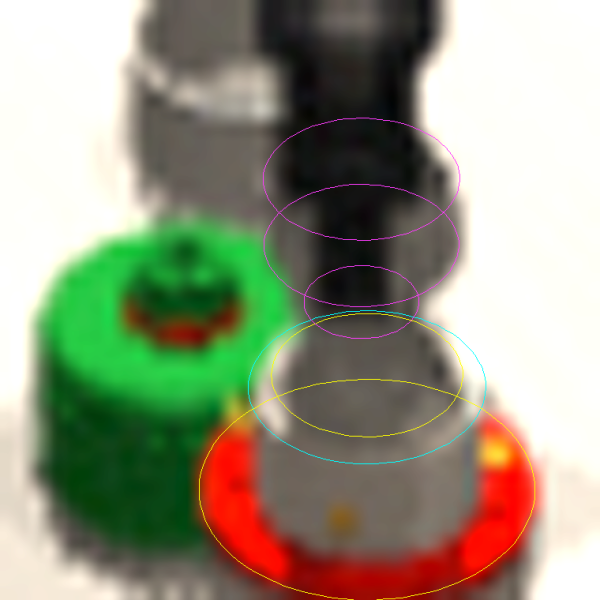

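The yellow and cyan rings for a barrel at (0.5917, 0.0515) fit the shoulder in the picture. The held cup's visible edges (275 to 462) centre on the barrel (about 368). I'll lower it gently.

```bash
python3 -m handwheel '[[[0,-0.5,6],[0,0,0],1],[[0,-0.5,12],[0,0,0],1],[[0,-0.5,18],[0,0,0],1],[[0,-0.5,21],[0,0,0],1],[[0,-0.5,21],[0,0,0],1]]'; python3 -c "
from h import *
go()"; python3 -m handwheel '[[[0,0,3],[0,0,0],1],[[0,0,5],[0,0,0],1],[[0,0,5],[0,0,0],1]]'; python3 -c "
from h import *
go()"
```

```text
t: 6.92
eef_pos: [0.5908, 0.0531, 0.1492]
tool_rot: [-0.001, 0.233, 0.973, -0.0]
contact_force: [0.5, 0.5, -1.4]
gripper_width: 0.42
t 6.92 p [590.8  53.1 149.2] F [ 0.5  0.5 -1.4] T [-0.04 -0.03 -0.07] w 0.42 q7 1.07 xaxis [-0.892  0.453  0.001] tilt [-1.8e-03 -4.0e-04 -1.0e+00]
t: 7.17
eef_pos: [0.5913, 0.0531, 0.1449]
tool_rot: [-0.0, 0.233, 0.973, -0.0]
contact_force: [0.0, 0.4, -1.4]
gripper_width: 0.42
t 7.17 p [591.3  53.1 144.9] F [ 0.   0.4 -1.4] T [ 0.02 -0.    0.01] w 0.42 q7 1.08 xaxis [-0.892  0.453  0.   ] tilt [-5.e-04 -0.e+00 -1.e+00]
```

```bash
python3 -m handwheel '[[[0,0,2],[0,0,0],1],[[0,0,4],[0,0,0],1],[[0,0,4],[0,0,0],1]]'; python3 -c "
from h import *
go()"; python3 -m handwheel '[[[0,0,1],[0,0,0],1],[[0,0,2],[0,0,0],1],[[0,0,2],[0,0,0],1]]'; python3 -c "
from h import *
go()"
```

```text
t: 7.42
eef_pos: [0.5913, 0.0531, 0.141]
tool_rot: [-0.0, 0.233, 0.973, -0.0]
contact_force: [-0.3, -0.1, -1.9]
gripper_width: 0.426
t 7.42 p [591.3  53.1 141. ] F [-0.3 -0.1 -1.9] T [0.05 0.02 0.04] w 0.426 q7 1.08 xaxis [-0.892  0.453  0.   ] tilt [-4.e-04 -0.e+00 -1.e+00]
t: 7.67
eef_pos: [0.5916, 0.0531, 0.1397]
tool_rot: [0.0, 0.233, 0.973, 0.0]
contact_force: [-1.9, -0.7, 4.5]
gripper_width: 0.424
t 7.67 p [591.6  53.1 139.7] F [-1.9 -0.7  4.5] T [ 0.    0.36 -0.01] w 0.424 q7 1.08 xaxis [-0.892  0.453 -0.   ] tilt [ 3.e-04  2.e-04 -1.e+00]
```

Contact came exactly at the expected seat height (TCP 139.7 mm, 4.5 N). I'll release, rise and go to the collar.

```bash
python3 -m handwheel '[[[0,0,2],[0,0,0],0.6],[[0,0,2],[0,0,0],-0.1],[[0,0,2],[0,0,0],-0.1],[[0,0,2],[0,0,0],-0.1],[[0,0,-4],[0,0,0],-0.1],[[0,0,-15],[0,0,0],-0.1],[[0,0,-40],[0,0,0],-0.1],[[0,0,-80],[0,0,0],-1],[[0,0,-80],[0,0,0],-1]]'; python3 -c "
from h import *
go((.4898,.216,.12))"
```

```text
t: 8.42
eef_pos: [0.5958, 0.053, 0.2273]
tool_rot: [0.005, 0.233, 0.972, 0.003]
contact_force: [1.0, -0.1, 0.8]
gripper_width: 0.815
t 8.42 p [595.8  53.  227.3] F [ 1.  -0.1  0.8] T [-0.04 -0.09 -0.03] w 0.815 q7 1.04 xaxis [-0.891  0.453 -0.009] tilt [ 0.0116  0.0024 -0.9999]
(0.4898, 0.216, 0.12) -> [169.3  96.4 106.5]
```

```bash
python3 -m handwheel '[[[164,100,0],[0,0,0],-1],[[164,100,0],[0,0,0],-1],[[164,100,0],[0,0,0],-1],[[164,100,0],[0,0,0],-1],[[164,100,0],[0,0,0],-1],[[164,100,50],[0,0,0],-1],[[164,100,90],[0,0,0],-1],[[164,100,100],[0,0,0],-1],[[164,100,100],[0,0,0],-1],[[164,100,100],[0,0,0],-1]]'
python3 - <<'E'
from h import *
s=viewer.read_camera("side");t=viewer.read_camera("top")
go((.4898,.216,.12),(.4898,.216,.01))
b=(.5917,.0515)
A=over(s,262,174,[(*b,.155,.0185,Y)],13,390); B=over(t,240,177,[(*b,.155,.0185,Y)],13,390)
save("i.png",np.hstack([A,B]))
E
```

```text
t: 9.25
eef_pos: [0.4908, 0.2164, 0.1198]
tool_rot: [-0.0, 0.233, 0.972, -0.0]
contact_force: [0.6, -0.2, 0.1]
gripper_width: 0.997
t 9.35 p [492.2 217.  121.4] F [1.3 0.2 0.5] T [-0.01 -0.01  0.04] w 1.001 q7 0.71 xaxis [-0.891  0.453 -0.002] tilt [ 0.0031  0.0018 -1.    ]
(0.4898, 0.216, 0.12) -> [ 1.7 -2.   1.4]
(0.4898, 0.216, 0.01) -> [  1.9  -2.3 111.4]
```

View pics/i.png

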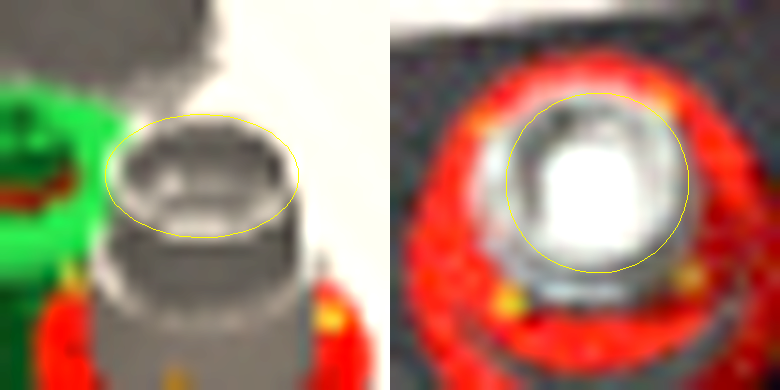

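The cup is nested: its open rim is level at about side (262,172), with the predicted z=0.155 ring on it. Next I'll grasp the collar.

```bash
python3 -m handwheel '[[[1,-1,40],[0,0,0],-1],[[1,-1,75],[0,0,0],-1],[[1,-1,100],[0,0,0],-1],[[1,-1,110],[0,0,0],-1],[[1,-1,110],[0,0,0],-1],[[1,-1,110],[0,0,0],-0.4],[[1,-1,110],[0,0,0],-0.4],[[1,-1,110],[0,0,0],0],[[1,-1,110],[0,0,0],1],[[1,-1,110],[0,0,0],1],[[1,-1,110],[0,0,0],1],[[1,-1,110],[0,0,0],1]]' 60; python3 -c "
from h import *
go()"
```

```text
t: 10.35
eef_pos: [0.491, 0.2169, 0.0121]
tool_rot: [0.002, 0.233, 0.972, 0.002]
contact_force: [-0.9, -0.2, 5.5]
gripper_width: 0.752
t 10.35 p [491.  216.9  12.1] F [-0.9 -0.2  5.5] T [-0.3   0.26 -0.03] w 0.752 q7 0.76 xaxis [-0.892  0.453 -0.002] tilt [ 0.0037  0.0023 -1.    ]
```

```bash
python3 -m handwheel '[[[0,0,-15],[0,0,0],1],[[0,0,-55],[0,0,0],1],[[0,0,-95],[0,0,0],1],[[0,0,-135],[0,0,0],1],[[0,0,-178],[0,0,0],1],[[-40,-25,-178],[0,0,0],1],[[-75,-45,-178],[0,0,0],1],[[-110,-68,-178],[0,0,0],1],[[-145,-88,-178],[0,0,0],1],[[-165,-101,-178],[0,0,0],1],[[-165,-101,-178],[0,0,0],1],[[-165,-101,-178],[0,0,0],1],[[-165,-101,-178],[0,0,0],1]]'
python3 - <<'E'
from h import *
s=viewer.read_camera("side")
go((.592,.0522,.165))
e=readout.get_obs()["eef_pos"]; u=e[2]-.0121; b=(.5917,.0515); c=(e[0],e[1])
im=over(s,262,174,[(*b,.11,.033,Y),(*c,u,.0325,W),(*c,u+.045,.0325,W),(*b,.155,.0185,Y)],25,600)
save("j.png",im)
E
```

```text
t: 11.43
eef_pos: [0.5905, 0.052, 0.1885]
tool_rot: [0.0, 0.233, 0.973, 0.001]
contact_force: [-0.5, 1.0, -1.5]
gripper_width: 0.752
t 11.48 p [590.2  52.8 188.2] F [-0.7  0.3 -0.7] T [ 0.02 -0.03 -0.01] w 0.751 q7 1.06 xaxis [-0.892  0.451 -0.   ] tilt [ 7.0e-04  1.4e-03 -1.0e+00]
(0.592, 0.0522, 0.165) -> [-1.9  0.2 23.2]
```

View pics/j.png

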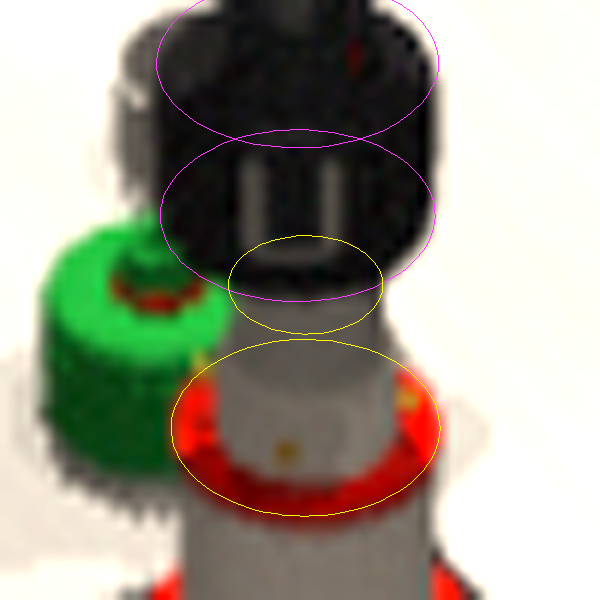

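```bash
python3 -m handwheel '[[[-2,0,10],[0,0,0],1],[[-2,0,23],[0,0,0],1],[[-2,0,32],[0,0,0],1],[[-2,0,36],[0,0,0],1],[[-2,0,36],[0,0,0],1]]'; python3 -c "
from h import *
go()"; python3 -m handwheel '[[[0,0,2],[0,0,0],1],[[0,0,4],[0,0,0],1],[[0,0,6],[0,0,0],1],[[0,0,6],[0,0,0],1]]'; python3 -c "
from h import *
go()"
```

```text
t: 11.9
eef_pos: [0.5913, 0.051, 0.1498]
tool_rot: [-0.001, 0.232, 0.973, -0.0]
contact_force: [0.5, -0.0, -1.7]
gripper_width: 0.75
t 11.9 p [591.3  51.  149.8] F [ 0.5 -0.  -1.7] T [ 0.03  0.02 -0.01] w 0.75 q7 1.08 xaxis [-0.892  0.452  0.002] tilt [-2.7e-03 -4.0e-04 -1.0e+00]
t: 12.23
eef_pos: [0.5924, 0.0504, 0.1452]
tool_rot: [0.0, 0.233, 0.973, 0.0]
contact_force: [-0.4, -0.6, -1.5]
gripper_width: 0.747
t 12.23 p [592.4  50.4 145.2] F [-0.4 -0.6 -1.5] T [ 0.01  0.04 -0.01] w 0.747 q7 1.09 xaxis [-0.892  0.453 -0.   ] tilt [ 0.  0. -1.]
```

```bash
python3 -m handwheel '[[[0,0,2],[0,0,0],1],[[0,0,4],[0,0,0],1],[[0,0,6],[0,0,0],1],[[0,0,6],[0,0,0],1]]'; python3 -c "
from h import *
go()"; python3 -m handwheel '[[[0,0,1],[0,0,0],1],[[0,0,2],[0,0,0],1],[[0,0,3],[0,0,0],1],[[0,0,3],[0,0,0],1]]'; python3 -c "
from h import *
go()"
```

```text
t: 12.57
eef_pos: [0.5929, 0.0509, 0.1392]
tool_rot: [0.001, 0.233, 0.973, 0.0]
contact_force: [2.1, 1.3, -3.8]
gripper_width: 0.749
t 12.57 p [592.9  50.9 139.2] F [ 2.1  1.3 -3.8] T [ 0.34 -0.53 -0.  ] w 0.749 q7 1.09 xaxis [-0.892  0.452 -0.001] tilt [ 1.2e-03  5.0e-04 -1.0e+00]
t: 12.9
eef_pos: [0.5929, 0.051, 0.1364]
tool_rot: [0.0, 0.233, 0.973, 0.0]
contact_force: [2.9, 3.1, -1.0]
gripper_width: 0.745
t 12.9 p [592.9  51.  136.4] F [ 2.9  3.1 -1. ] T [ 0.67 -0.68 -0.  ] w 0.745 q7 1.09 xaxis [-0.892  0.452 -0.001] tilt [ 1.e-03  6.e-04 -1.e+00]
```

```bash
python3 -m handwheel '[[[0,1,0],[0,0,0],1],[[0,1,1],[0,0,0],1],[[0,1,2],[0,0,0],1],[[0,1,2],[0,0,0],1]]'; python3 -c "
from h import *
go()"; python3 -m handwheel '[[[0,0,1],[0,0,0],1],[[0,0,2],[0,0,0],1],[[0,0,2],[0,0,0],1]]'; python3 -c "
from h import *
go()"
```

```text
t: 13.23
eef_pos: [0.5929, 0.0511, 0.1356]
tool_rot: [-0.0, 0.233, 0.972, 0.0]
contact_force: [-2.9, 2.1, 12.1]
gripper_width: 0.75
t 13.23 p [592.9  51.1 135.6] F [-2.9  2.1 12.1] T [0.39 0.62 0.01] w 0.75 q7 1.09 xaxis [-0.891  0.453  0.   ] tilt [ 1.e-04  5.e-04 -1.e+00]
t: 13.48
eef_pos: [0.5931, 0.051, 0.1353]
tool_rot: [0.0, 0.233, 0.972, 0.001]
contact_force: [-8.1, 1.2, 24.6]
gripper_width: 0.751
t 13.48 p [593.1  51.  135.3] F [-8.1  1.2 24.6] T [0.33 1.7  0.06] w 0.751 q7 1.09 xaxis [-0.891  0.453  0.   ] tilt [ 6.0e-04  1.2e-03 -1.0e+00]
```

```bash
python3 -m handwheel '[[[0.4,0,-1],[0,0,0],1],[[0.4,0,-1],[0,0,3],1],[[0.4,0,-1],[0,0,6],1],[[0.4,0,-1],[0,0,9],1],[[0.4,0,-1],[0,0,12],1],[[0.4,0,-1],[0,0,12],1]]'; python3 -c "
from h import *
go()"; python3 -m handwheel '[[[0,0,0],[0,0,3],1],[[0,0,0],[0,0,6],1],[[0,0,0],[0,0,9],1],[[0,0,0],[0,0,12],1],[[0,0,0],[0,0,12],1]]'; python3 -c "
from h import *
go()"
```

```text
t: 13.98
eef_pos: [0.5932, 0.0518, 0.1347]
tool_rot: [0.001, 0.335, 0.942, 0.001]
contact_force: [1.3, 2.0, 9.2]
gripper_width: 0.747
t 13.98 p [593.2  51.8 134.7] F [1.3 2.  9.2] T [ 0.54 -0.01 -0.17] w 0.747 q7 0.91 xaxis [-0.776  0.631 -0.001] tilt [ 0.0018  0.001  -1.    ]
t: 14.4
eef_pos: [0.5928, 0.0523, 0.1333]
tool_rot: [0.0, 0.43, 0.903, 0.0]
contact_force: [2.5, 2.8, -1.3]
gripper_width: 0.754
t 14.4 p [592.8  52.3 133.3] F [ 2.5  2.8 -1.3] T [ 0.82 -0.74 -0.03] w 0.754 q7 0.73 xaxis [-0.63   0.777 -0.   ] tilt [ 7.e-04  6.e-04 -1.e+00]
```

Contact has vanished and the tool sits 2 mm below the pin height, so the keyways look to have found the pins. I'll push a little and check.

```bash
python3 -m handwheel '[[[0,0,1],[0,0,0],1],[[0,0,2],[0,0,0],1],[[0,0,3],[0,0,0],1],[[0,0,3],[0,0,0],1]]'; python3 -c "
from h import *
go()"
```

```text
t: 14.73
eef_pos: [0.5931, 0.052, 0.1305]
tool_rot: [0.0, 0.429, 0.903, 0.001]
contact_force: [3.2, 3.6, 0.8]
gripper_width: 0.749
t 14.73 p [593.1  52.  130.5] F [3.2 3.6 0.8] T [ 1.07 -0.92  0.03] w 0.749 q7 0.73 xaxis [-0.632  0.775 -0.   ] tilt [ 1.3e-03  8.0e-04 -1.0e+00]
```

```bash
python3 -m handwheel '[[[0,0.5,1],[0,0,0],1],[[0,0.5,2],[0,0,0],1],[[0,0.5,3],[0,0,0],1],[[0,0.5,4],[0,0,0],1],[[0,0.5,4],[0,0,0],1]]'; python3 -c "
from h import *
go()"; python3 -m handwheel '[[[0,0,1],[0,0,0],1],[[0,0,2],[0,0,0],1],[[0,0,3],[0,0,0],1],[[0,0,3],[0,0,0],1]]'; python3 -c "
from h import *
go()"
```

```text
t: 15.15
eef_pos: [0.5934, 0.052, 0.1268]
tool_rot: [0.0, 0.43, 0.903, 0.0]
contact_force: [1.9, 4.9, 4.9]
gripper_width: 0.75
t 15.15 p [593.4  52.  126.8] F [1.9 4.9 4.9] T [ 0.9  -0.61 -0.04] w 0.75 q7 0.74 xaxis [-0.631  0.776 -0.   ] tilt [ 1.e-03  5.e-04 -1.e+00]
t: 15.48
eef_pos: [0.5934, 0.0519, 0.124]
tool_rot: [0.0, 0.43, 0.903, 0.0]
contact_force: [2.2, 3.9, 6.2]
gripper_width: 0.748
t 15.48 p [593.4  51.9 124. ] F [2.2 3.9 6.2] T [ 0.91 -0.41  0.  ] w 0.748 q7 0.74 xaxis [-0.631  0.776 -0.   ] tilt [ 1.1e-03  6.0e-04 -1.0e+00]
```

```bash
python3 -m handwheel '[[[0,0,1],[0,0,0],1],[[0,0,2],[0,0,0],1],[[0,0,3],[0,0,0],1],[[0,0,3],[0,0,0],1],[[0,0,3],[0,0,0],1]]'; python3 -c "
from h import *
go()"; python3 -m handwheel '[[[0,0,1],[0,0,0],1],[[0,0,1],[0,0,0],1],[[0,0,1],[0,0,0],1]]'; python3 -c "
from h import *
go()"
```

```text
t: 15.9
eef_pos: [0.5934, 0.052, 0.1221]
tool_rot: [0.0, 0.43, 0.903, 0.001]
contact_force: [-3.0, 3.4, 16.0]
gripper_width: 0.747
t 15.9 p [593.4  52.  122.1] F [-3.   3.4 16. ] T [ 0.86  0.34 -0.01] w 0.747 q7 0.74 xaxis [-0.631  0.776  0.   ] tilt [ 0.0011  0.0013 -1.    ]
t: 16.15
eef_pos: [0.5933, 0.052, 0.122]
tool_rot: [0.0, 0.43, 0.903, 0.001]
contact_force: [-5.7, 4.2, 24.1]
gripper_width: 0.751
t 16.15 p [593.3  52.  122. ] F [-5.7  4.2 24.1] T [0.85 1.13 0.05] w 0.751 q7 0.74 xaxis [-0.631  0.776  0.001] tilt [ 0.001   0.0018 -1.    ]
```

Run:
```python
from h import *
s=viewer.read_camera("side")
go()
c=(.592,.052)
A=over(s,262,184,[],22,390);B=over(s,262,184,[(*c,.11,.0325,Y),(*c,.155,.0325,W)],22,390)
save("k.png",np.hstack([A,B]))
```

```text
t 16.2 p [593.4  52.  122. ] F [-4.9  4.5 25.6] T [0.88 1.12 0.05] w 0.755 q7 0.74 xaxis [-0.631  0.776  0.001] tilt [ 0.001   0.0018 -1.    ]
```

View pics/k.png

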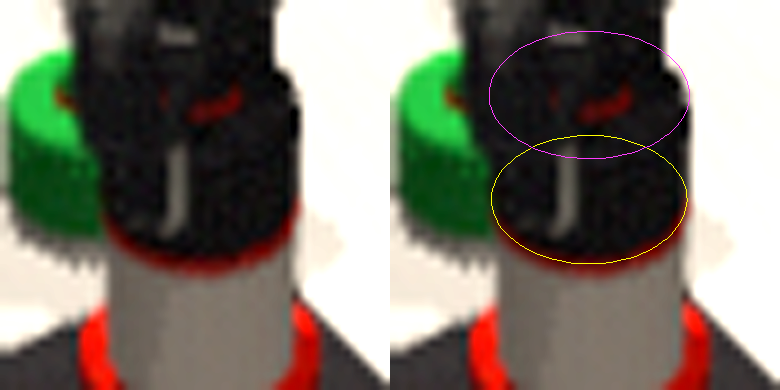

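The picture shows the skirt down on the shoulder, level, with only a thin, even red rim below it at about side (262,192). The hard stop, the 13.5 mm drop below the pins and the 25 N push all agree that it is home.

```bash
python3 -c "
from h import *
go(); print(bot.hand_in()); go()"
```

```text
t 16.2 p [593.4  52.  122. ] F [-4.9  4.5 25.6] T [0.88 1.12 0.05] w 0.755 q7 0.74 xaxis [-0.631  0.776  0.001] tilt [ 0.001   0.0018 -1.    ]
the job is handed in; nothing more can be done
None
the job is handed in; nothing more can be done
```

The job is done and handed in at 16.2 s. The die cup is nested in the barrel mouth and released, and the arm is still holding the black collar pushed home on the shoulder.

- **Cup:** contact came at the expected seat height, and a picture taken after release showed it nested, level and open side up.
- **Keyways:** the collar rode on the pins at TCP height 135.5 mm. It dropped in after about 24° of turning.
- **Home:** the collar came to a hard stop at 122.0 mm, about 13.5 mm lower against the 14 mm expected. It is held with about 25 N down and a 60 N grip. The last picture shows the skirt level, with an even thin red rim below it.
- **Disagreements:** the side and top cameras differed by 3–5 mm in y, so I averaged them and corrected by feel. A sideways force of about 7 N remained at the end. I did not take a separate last picture of the other things on the bench, but no move touched them.

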